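# Shut up the ring case

## Task

Shut the jewellery case that holds the finger rings: with the fingertips, gently push its lid down until it lies flat shut, and push its drawer in until the front is flush, in whichever order suits. Only push, do not pinch or lift anything; leave the bangle case standing open as it is and do not disturb the other things on the counter.

Things in the scene. Friction and masses are not known exactly. Their poses are not given: they have to be found in the camera images.
- ring_case: light-wood countertop jewellery case, fixed to the counter, 160 deep (x) x 180 wide (y) x 72 mm high without its lid. Origin: centre of its underside; +x to its back, -x to its front (drawer side), z up. It has a shallow top compartment under a hinged lid and one drawer below. This is the ring case: rows of small finger rings on grey padded rolls inside it.
- ring_lid (a joint): Lid of the ring case. 8 mm thick wooden frame with a clear pane, 160 mm from hinge to free edge, 180 mm wide. Value in rad: 0 = shut flat on the case, grows as it opens upwards and backwards. Starts between 0.95 and 1.3. The stiff hinge keeps it wherever it is left; a few newtons near the free edge move it. Its stop is at 0.
- ring_lid_hinge (a point): point on the ring case's lid hinge line (along the case's y), mid-width, at the case's top back edge, 72 mm above the counter; at the lid's underside
- ring_lid_edge (a point): middle of the free edge of the ring case's lid on its outer (upper, when shut) face: 160 mm from the hinge along the lid and 8 mm outwards; at the shut lid it is 80 mm above the counter over the case's front
- ring_drawer (a joint): Drawer of the ring case. Value in m: 0 = fully home, front flush with the case's front; grows as it comes out towards the case's -x. Starts 0.04 to 0.08 open. About 2 N of friction, stays where left; firm stop at 0.
- ring_drawer_front (a point): centre of the outer face of the ring case's drawer front, 27 mm above the counter. The front is a plain upright panel 154 wide x 41 mm high (6 to 47 mm above the counter) x 12 mm thick, with no handle, only a thin dark inlay strip near its top
- bangle_case: light-wood countertop jewellery case, fixed to the counter, 160 deep (x) x 180 wide (y) x 72 mm high without its lid. Origin: centre of its underside; +x to its back, -x to its front (drawer side), z up. It has a shallow top compartment under a hinged lid and one drawer below. This is the bangle case: large flat bangles about 65 mm across inside it; otherwise just like the ring case. Its lid and drawer also stand open and are to be left so.
- bangle_lid_edge (a point): middle of the free edge of the bangle case's lid, outer face (same lid as the ring case's)
- bangle_drawer_front (a point): centre of the outer face of the bangle case's drawer front, 27 mm above the counter
- cone: loose turned-wood ring cone, base 48 mm across, 78 mm tall, bystander; origin at the centre of its underside
- bangle: loose brass bangle lying flat on the counter, 68 mm across, 12 mm high, bystander; origin at the centre of its underside
- giftbox: loose cardboard gift box, 60 x 60 x 40 mm, bystander; origin at the centre of its underside
- jar: loose small glass jar with a metal cap, 50 mm across, 70 mm tall, bystander; origin at the centre of its underside
There are look-alikes about, which are no part of the job. Leave any blue look-alike of the ring_case alone.

How it is judged:
By the outcome, as a careful person would: the job done as asked, in the order asked, and still so for the second after the job is handed in, with the robot touching nothing.
It also fails if it takes over 48 s, if anything falls off the work surface, if the arm or the gripper's body presses on something with over 40 N, if the wrist force passes 120 N, or if a joint passes its speed limit or range.

## Robot

A 7-joint arm with a two-finger parallel gripper is mounted at the origin on the work surface. World frame = base frame: x ahead of the robot, y to its left, z up, the work surface at z = 0. Lengths are in m, angles in rad, forces in N, time in s.
With the tool pointing down it reaches from about 0.4 to 0.85 m from the base axis. Payload 10.4 kg.
Tool frame: the origin (TCP) lies midway between the tips of the shut fingers; the grasp point (between the pads) lies arm.hold_point_z behind it (arm.hold_point_z is the distance from the TCP to the grasp point, in m); z points along the fingers, y is the direction in which the jaws open and shut (so a half turn about z gives the same grasp; the last joint's range is limited). The gripper opens to 85 mm and grips with 20 to 120 N. Pads are 22 mm wide; open, the fingers measure 114 mm over their backs; the gripper's body (76 mm by 85 mm) begins 54 mm behind the grasp point. The pads swing forward as they close: fully open they stand 13 mm farther back than shut.
Start: joints at [-1.293, 0.332, -0.065, 1.46, 0.022, 1.35, -0.088], TCP at [0.185, 0.597, 0.231] pointing down, gripper open.
Joint ranges: [-2.6, 2.6], [-0.5, 2.12], [-1.47, 1.34], [0.16, 2.42], [-1.27, 4.41], [0.06, 2.06], [-2.6, 2.6]. Speed limits (rad/s): [2.22, 2.22, 2.79, 2.79, 3.14, 3.14, 3.14].

## Interface

Orientations are given as a unit quaternion [x, y, z, w].
In Python, from bench import arm, viewer, close_job gives the robot as it stands.
- The arm moves only by the tool send_rows, never from a script. Its argument "commands" is a list of rows, each a list of 7 numbers: the turn, a rotation vector about the world's x, y, z each as a share of 360 degrees, from -1 to 1, then the shift along the world's x, y, z each as a share of 1 m, from -1 to 1, then the closure, from 0 (fully open) to 1 (shut). A call has 1 to 8 rows; each row is the pose to reach, as a shift and turn from the pose measured when the call began, turning the shorter way round; what a row does not reach only later rows make up. A row lasts 1/8 s, in which the tool goes at most 62.5 mm and 10.7 degrees, less where a joint would pass 70% of its speed; a pose out of reach is approached as far as the arm can. A call with a number of a shift or a turn outside -1 to 1 is refused whole. A call with a gripper value outside its range is refused whole. The fingers move at their own pace and stop on an object; "force" is the grip in N (left out, the last holds). Time passes only in rows, so rows that repeat a pose let the fingers close. It gives the time, the measured TCP pose, the force and the opening at its end, in the units of the state.
- arm.sense(): the state, without advancing time (a new reading comes with each control period).
- viewer.snapshot(name): name is "scene" or "top" or "wrist"; returns (picture, depth): 420x560x3 uint8, blue, green, red; 420x560 float32, m along the optical axis (not along the pixel's ray), 0 where there is no reading.
- viewer.camera_model(name): a dict with "fx", "fy", "cx", "cy" (pixels), "world_to_cam" (4x4, takes a point from world to camera coordinates). Camera axes: x right, y down, z forward; pixel columns grow to the right and rows downward; lengths in m; the calibration is good to about 2 mm. The wrist camera is an equidistant fisheye: a pixel r from the principal point sees the ray r / f radians off the axis. A picture is of the moment at which its call begins: read the wrist's pose just before it. camera_model takes no time and is no camera call; for the wrist camera it gives the pose at the moment of the call.
- close_job(): hands the job in, once; it reports no verdict.
The state is a dict: "clock": time; "joints": joint angles; "qd": joint speeds; "tau": joint torques, N m; "tcp_pos": TCP position; "eef_rot": TCP orientation; "force": force on the tool from outside, world axes, zero at the start; "ft_torque": the same for the moment, N m; "grip_width": opening from 0.0 (shut) to 1.0 (fully open).
Only numpy, scipy, OpenCV 4.12 (cv2) and the standard library are available. Lean on these libraries where they do the work, as an engineer would, in place of code of your own. Each camera call takes 0.05 s, during which the arm holds its last target.

## Working session

There is one attempt and no reset: what is moved stays moved. The work goes in short steps, Python scripts to look and compute and a tool call to move; the robot and the scene stay as the last step left them, time stands still between calls to the robot, and variables do not carry over. Pictures are saved under pics/ and viewed, and the job is handed in when it is done.

Besides the shell and the picture viewer there is one more tool, called as name(argument=value, ...) on one line, values as JSON. send_rows: Moves the arm, as the interface text tells. Shift numbers are shares of 1 m and turn numbers shares of 360 degrees, none past 1 either way. Its arguments: {"type":"object","properties":{"commands":{"type":"array","items":{"type":"array","items":{"type":"number"}}},"force":{"type":"number"}},"required":["commands"]}

```bash
mkdir -p pics; ls; cat > h.py <<'E'
import numpy as np,cv2
from bench import arm,viewer,close_job
def snap(name,tag):
    im,d=viewer.snapshot(name); cv2.imwrite(f'pics/{tag}.png',im); np.save(f'pics/{tag}.npy',d); return im,d,viewer.camera_model(name)
def world(cm,d):
    v,u=np.mgrid[0:420,0:560]
    P=np.stack([(u-cm['cx'])/cm['fx']*d,(v-cm['cy'])/cm['fy']*d,d],-1)
    T=np.linalg.inv(np.array(cm['world_to_cam'])); W=P@T[:3,:3].T+T[:3,3]
    W[d<=0]=np.nan; return W
E
python3 - <<'E'
from h import *
s=arm.sense();print(s['clock'],s['tcp_pos'],s['eef_rot'],s['force'],arm.hold_point_z)
for n in('scene','top'):
    im,d,cm=snap(n,n+'0'); np.save(f'pics/{n}0W.npy',world(cm,d)); print(n,cm)
E
```

```text
pics
0.0 [0.18510148 0.59657327 0.23051939] [ 1.49830007e-01  9.88711522e-01 -7.01468748e-04 -5.13718303e-05] [ 0.14300791 -0.45498314  0.35556335] 0.0187
scene {'fx': 467.8744210647987, 'fy': 467.8744210647987, 'cx': 279.0874907200835, 'cy': 212.70766167432967, 'world_to_cam': array([[ 0.92196731,  0.38702644,  0.01366796, -0.4776702 ],
       [ 0.29966658, -0.69061509, -0.65821785, -0.10233159],
       [-0.24530841,  0.61095117, -0.75270343,  1.33671162],
       [ 0.        ,  0.        ,  0.        ,  1.        ]])}
top {'fx': 494.08901345829145, 'fy': 494.08901345829145, 'cx': 274.33954830327286, 'cy': 205.69592853934282, 'world_to_cam': array([[ 7.41049091e-03, -9.99971769e-01, -1.24320856e-03,
         4.58731742e-03],
       [-9.98671454e-01, -7.33744327e-03, -5.10047974e-02,
         5.27687263e-01],
       [ 5.09942356e-02,  1.61952748e-03, -9.98697634e-01,
         1.27258920e+00],
       [ 0.00000000e+00,  0.00000000e+00,  0.00000000e+00,
         1.00000000e+00]])}
```

View pics/scene0.png

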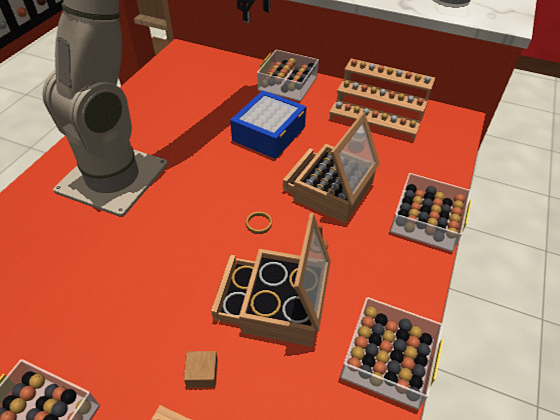

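View pics/top0.png

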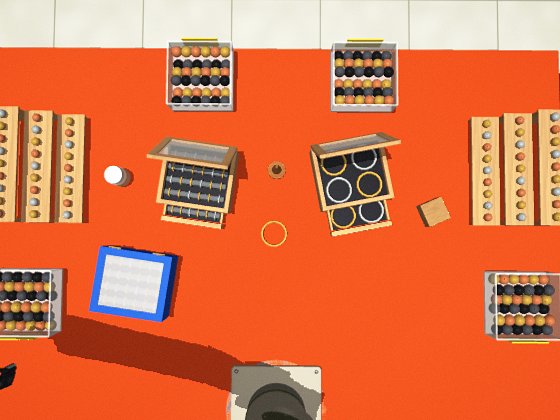

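The ring case is at about (197,185) in the top view and the bangle case at (355,180). The jar is at (117,176), the cone at (277,170), the loose bangle at (274,234) and the blue look-alike at (133,283). I'll enlarge the ring case next.

```bash
python3 - <<'E'
import cv2,numpy as np
im=cv2.imread('pics/top0.png');cv2.imwrite('pics/topz.png',cv2.resize(im[120:240,130:290],None,fx=5,fy=5,interpolation=cv2.INTER_CUBIC))
W=np.load('pics/top0W.npy')
np.set_printoptions(precision=3,suppress=True)
for r in range(130,232,6):
    print(r,[tuple(np.round(W[r,c],3).tolist()) for c in (165,180,200,220,232)])
E
```

```text
130 [(0.728, 0.301, -0.003), (0.728, 0.26, -0.0), (0.727, 0.207, 0.002), (0.728, 0.154, -0.001), (0.728, 0.122, 0.001)]
136 [(0.711, 0.299, 0.002), (0.711, 0.26, 0.0), (0.712, 0.207, 0.0), (0.711, 0.153, 0.004), (0.712, 0.122, 0.004)]
142 [(0.672, 0.271, 0.127), (0.677, 0.24, 0.102), (0.681, 0.194, 0.083), (0.696, 0.153, 0.003), (0.696, 0.122, 0.0)]
148 [(0.652, 0.263, 0.16), (0.655, 0.231, 0.145), (0.659, 0.187, 0.125), (0.663, 0.142, 0.102), (0.664, 0.113, 0.099)]
154 [(0.631, 0.252, 0.206), (0.634, 0.223, 0.187), (0.638, 0.181, 0.163), (0.641, 0.137, 0.146), (0.642, 0.109, 0.141)]
160 [(0.636, 0.281, 0.076), (0.616, 0.216, 0.22), (0.617, 0.173, 0.213), (0.622, 0.132, 0.182), (0.638, 0.115, 0.074)]
166 [(0.622, 0.281, 0.074), (0.623, 0.245, 0.068), (0.624, 0.197, 0.058), (0.603, 0.128, 0.22), (0.623, 0.115, 0.074)]
172 [(0.607, 0.283, 0.068), (0.609, 0.248, 0.053), (0.608, 0.195, 0.07), (0.608, 0.145, 0.07), (0.607, 0.114, 0.078)]
178 [(0.594, 0.286, 0.053), (0.592, 0.244, 0.072), (0.594, 0.197, 0.055), (0.595, 0.147, 0.052), (0.593, 0.115, 0.071)]
184 [(0.578, 0.285, 0.055), (0.57
[... 216 characters left out ...]
8, 0.285, 0.05), (0.548, 0.246, 0.057), (0.548, 0.195, 0.063), (0.548, 0.145, 0.063), (0.552, 0.119, 0.01)]
202 [(0.532, 0.28, 0.073), (0.532, 0.243, 0.073), (0.533, 0.196, 0.056), (0.534, 0.145, 0.055), (0.537, 0.12, 0.002)]
208 [(0.518, 0.287, 0.042), (0.519, 0.25, 0.032), (0.518, 0.193, 0.071), (0.518, 0.143, 0.073), (0.521, 0.12, -0.001)]
214 [(0.503, 0.289, 0.032), (0.504, 0.25, 0.031), (0.504, 0.198, 0.039), (0.505, 0.149, 0.023), (0.506, 0.12, -0.0)]
220 [(0.488, 0.285, 0.045), (0.488, 0.247, 0.045), (0.489, 0.204, -0.003), (0.489, 0.146, 0.04), (0.49, 0.12, -0.002)]
226 [(0.473, 0.295, -0.0), (0.473, 0.255, 0.002), (0.474, 0.204, -0.002), (0.473, 0.145, 0.047), (0.474, 0.119, 0.002)]
```

View pics/topz.png

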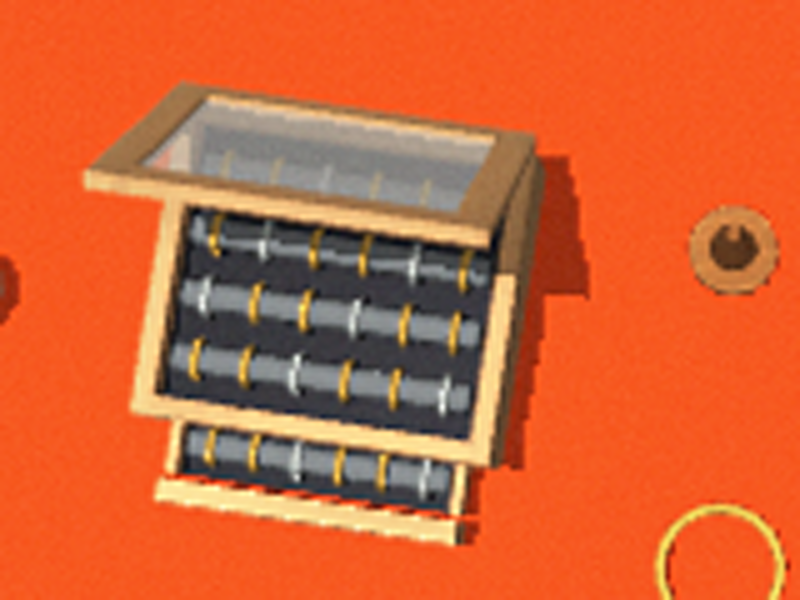

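```bash
cat >> h.py <<'E'
def ray(cm,u,v,z):
    T=np.linalg.inv(np.array(cm['world_to_cam'])); d=T[:3,:3]@np.array([(u-cm['cx'])/cm['fx'],(v-cm['cy'])/cm['fy'],1]); o=T[:3,3]
    return o+d*(z-o[2])/d[2]
E
python3 - <<'E'
from h import *
np.set_printoptions(precision=4,suppress=True)
cm=viewer.camera_model('top')
Z=lambda x,y:(130+(x+.5)/5-.5,120+(y+.5)/5-.5)
for n,p,z in [('caseL',(133,411),.072),('caseR',(492,467),.072),('drL',(155,498),.047),('drR',(459,543),.047),('lidL',(85,185),.215),('lidR',(490,245),.215),('hingL',(185,83),.08),('hinR',(538,135),.08)]:
    print(n,ray(cm,*Z(*p),z))
W=np.load('pics/top0W.npy')
# lid points
m=np.zeros((420,560),bool);m[135:172,145:240]=True
P=W[m];P=P[(P[:,2]>.09)&(P[:,0]>.5)]
# plane fit ransac
rng=np.random.default_rng(0);best=0
for _ in range(500):
    a,b,c=P[rng.choice(len(P),3,False)];n=np.cross(b-a,c-a);L=np.linalg.norm(n)
    if L<1e-6:continue
    n/=L;k=abs((P-a)@n)<.003
    if k.sum()>best:best=k.sum();K=k
Q=P[K];c=Q.mean(0);n=np.linalg.svd(Q-c)[2][2];n*=np.sign(n[2]);print('plane',c,n,best,len(P))
print('tilt',np.degrees(np.arccos(n[2])),'az',np.degrees(np.arctan2(n[1],n[0])),'zmax',np.percentile(Q[:,2],[95,99,100]))
for nm,(r0,r1,c0,c1) in dict(bang=(130,240,300,405),jar=(160,190,100,132),cone=(155,185,265,290)).items():
    w=W[r0:r1,c0:c1].reshape(-1,3);w=w[w[:,2]>.015];print(nm,w.min(0),w.max(0))
E
```

```text
caseL [0.5322 0.3021 0.072 ]
caseR [0.5056 0.1233 0.072 ]
drL [0.4896 0.2962 0.047 ]
drR [0.4679 0.1419 0.047 ]
lidL [0.6237 0.2908 0.215 ]
lidR [0.5984 0.1117 0.215 ]
hingL [0.6953 0.2776 0.08  ]
hinR [0.6705 0.1017 0.08  ]
plane [0.6431 0.1982 0.1616] [ 0.895  -0.128   0.4273] 1584 1739
tilt 64.70164735583533 az -8.141114644119469 zmax [0.2202 0.2226 0.2259]
bang [ 0.4527 -0.2878  0.0152] [ 0.7107 -0.0808  0.2316]
jar [0.5766 0.3867 0.0155] [0.6252 0.434  0.0786]
cone [ 0.6103 -0.0134  0.015 ] [0.6337 0.0231 0.0787]
```

The lid stands at about 1.13 rad, the case yaw is about -8.4°, and the drawer is about 41 mm out. I'll close the fingers, raise the tool and travel to behind the lid.

send_rows(commands=[[0,0,0.012,0,0,0.05,1],[0,0,0.0247,0.03,-0.025,0.085,1],[0,0,0.0247,0.075,-0.06,0.09,1],[0,0,0.0247,0.12,-0.1,0.09,1],[0,0,0.0247,0.17,-0.14,0.09,1],[0,0,0.0247,0.22,-0.18,0.09,1],[0,0,0.0247,0.265,-0.215,0.09,1],[0,0,0.0247,0.31,-0.25,0.09,1]])

```text
clock: 1.1
tcp_pos: [0.4964, 0.3449, 0.3204]
eef_rot: [0.073, 0.997, -0.001, -0.0]
force: [0.1, 0.1, -0.0]
grip_width: -0.003
```

send_rows(commands=[[0,0,0,0.045,-0.038,0,1],[0,0,0,0.09,-0.076,0,1],[0,0,0,0.14,-0.117,0,1],[0,0,0,0.188,-0.157,0,1],[0,0,0,0.188,-0.157,-0.03,1],[0,0,0,0.188,-0.157,-0.07,1],[0,0,0,0.188,-0.157,-0.11,1],[0,0,0,0.188,-0.157,-0.11,1]])

```text
clock: 2.1
tcp_pos: [0.6825, 0.1876, 0.2065]
eef_rot: [0.073, 0.997, -0.002, -0.003]
force: [-0.7, -0.1, 0.5]
grip_width: 0.002
```

```bash
python3 - <<'E'
from h import *
im,d,cm=snap('scene','s1'); cv2.imwrite('pics/s1z.png',cv2.resize(im[60:260,240:440],None,fx=3,fy=3))
s=arm.sense();print(s['tcp_pos'],s['force'])
E
```

```text
[0.68377071 0.18786958 0.20961133] [ 0.01101907 -0.60377231  0.36773066]
```

View pics/s1z.png

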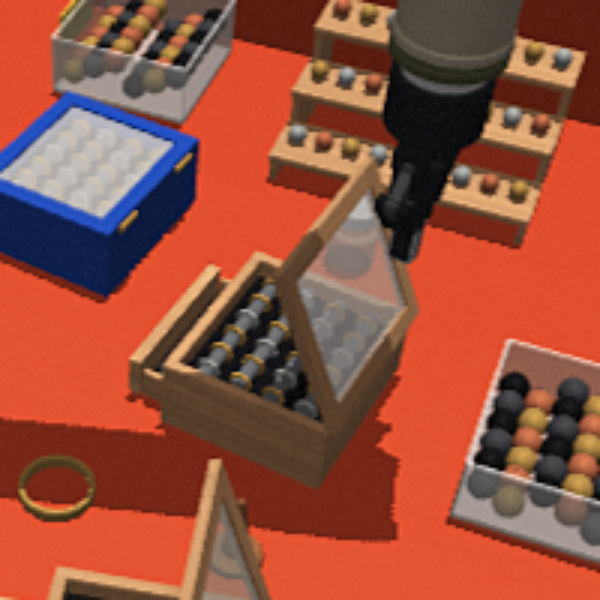

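The fingertips are behind the lid at mid-width with nothing touching. I'll push the lid along its arc.

send_rows(commands=[[0,0,0,-0.018,0.003,-0.003,1],[0,0,0,-0.0366,0.0054,-0.003,1],[0,0,0,-0.045,0.0066,-0.003,1],[0,0,0,-0.0495,0.0073,-0.003,1],[0,0,0,-0.055,0.008,-0.0055,1],[0,0,0,-0.061,0.009,-0.008,1],[0,0,0,-0.0665,0.0098,-0.011,1],[0,0,0,-0.0718,0.0106,-0.0142,1]])

```text
clock: 3.15
tcp_pos: [0.6117, 0.1984, 0.1952]
eef_rot: [0.073, 0.997, -0.001, -0.001]
force: [0.9, -1.2, 2.2]
grip_width: 0.002
```

```bash
python3 - <<'E'
from h import *
im,d,cm=snap('scene','s2'); cv2.imwrite('pics/s2z.png',cv2.resize(im[60:260,240:440],None,fx=3,fy=3))
s=arm.sense();print(s['tcp_pos'],s['force'])
E
```

```text
[0.61097713 0.19862823 0.19474797] [ 1.22553736 -1.02017945  1.29137076]
```

View pics/s2z.png

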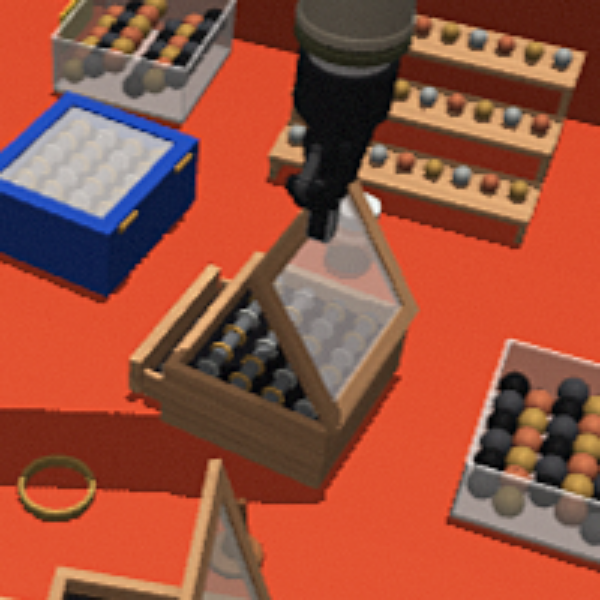

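send_rows(commands=[[0,0,0,-0.009,0.0014,-0.0065,1],[0,0,0,-0.019,0.0028,-0.0145,1],[0,0,0,-0.028,0.0041,-0.0235,1],[0,0,0,-0.036,0.0053,-0.033,1],[0,0,0,-0.0434,0.0064,-0.0433,1],[0,0,0,-0.0497,0.0073,-0.054,1],[0,0,0,-0.0553,0.0082,-0.0656,1],[0,0,0,-0.0596,0.0088,-0.0775,1]])

```text
clock: 4.2
tcp_pos: [0.5509, 0.2075, 0.1163]
eef_rot: [0.073, 0.997, -0.001, -0.002]
force: [-0.1, 0.8, 2.1]
grip_width: 0.003
```

send_rows(commands=[[0,0,0,-0.002,0.0003,-0.007,1],[0,0,0,-0.0035,0.0005,-0.013,1],[0,0,0,-0.0045,0.0007,-0.019,1],[0,0,0,-0.0055,0.0008,-0.024,1],[0,0,0,-0.006,0.0009,-0.028,1],[0,0,0,-0.0065,0.0009,-0.031,1],[0,0,0,-0.0065,0.0009,-0.034,1],[0,0,0,-0.0065,0.0009,-0.036,1]])

```text
clock: 5.2
tcp_pos: [0.5444, 0.2084, 0.0802]
eef_rot: [0.073, 0.997, -0.001, -0.002]
force: [0.7, 0.8, 2.1]
grip_width: 0.001
```

Still only 2 N, so the lid may not be on its stop yet. I'll go down in small steps.

send_rows(commands=[[0,0,0,0,0,-0.001,1],[0,0,0,0,0,-0.002,1],[0,0,0,0,0,-0.002,1]])

```text
clock: 5.58
tcp_pos: [0.5444, 0.2085, 0.08]
eef_rot: [0.073, 0.997, -0.001, -0.002]
force: [-8.1, -2.0, 20.3]
grip_width: 0.002
```

Contact with the stop at z=0.080 m. I'll lift off, go to the front of the drawer, and check.

send_rows(commands=[[0,0,0,0,0,0.01,1],[0,0,0,0,0,0.04,1],[0,0,0,-0.04,0.006,0.05,1],[0,0,0,-0.075,0.011,0.05,1],[0,0,0,-0.105,0.0155,0.05,1],[0,0,0,-0.105,0.0155,0.05,1]])

```text
clock: 6.32
tcp_pos: [0.4379, 0.2247, 0.1303]
eef_rot: [0.072, 0.997, -0.001, -0.002]
force: [0.1, 0.2, 0.1]
grip_width: 0.004
```

```bash
python3 - <<'E'
from h import *
s=arm.sense();print(s['tcp_pos'],s['force'])
im,d,cm=snap('scene','s3'); 
im2,d2,cm2=snap('top','t3'); W=world(cm2,d2)
cv2.imwrite('pics/s3z.png',np.hstack([cv2.resize(im[60:260,240:440],(400,400)),cv2.resize(im2[120:240,130:250],(400,400))]))
w=W[130:215,145:240].reshape(-1,3);w=w[(w[:,2]>.06)&(w[:,2]<.11)]
print(np.percentile(w[:,2],[5,50,95]))
A=np.c_[w[:,:2]-w[:,:2].mean(0),np.ones(len(w))];k=abs(w[:,2]-np.median(w[:,2]))<.008;print(np.linalg.lstsq(A[k],w[k,2],rcond=None)[0])
E
```

```text
[0.43785943 0.2247012  0.13026113] [0.14517866 0.17836719 0.14427922]
[0.07471254 0.07927865 0.08370338]
[0.00027535 0.00073727 0.07926996]
```

View pics/s3z.png

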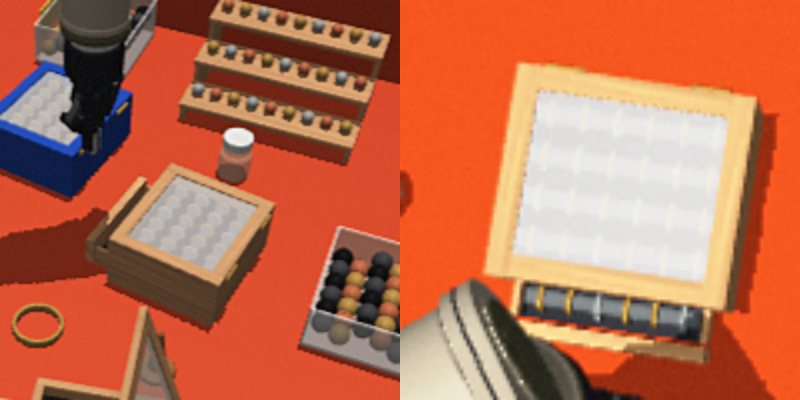

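The lid is flat: the plane fit shows no slope and a height of 79 mm. The blue case's corner is close to the spot where I would come down, so I'm checking the clearance.

```bash
python3 - <<'E'
import numpy as np,cv2
W=np.load('pics/top0W.npy')
im=cv2.imread('pics/top0.png').astype(int)
m=(im[...,0]>im[...,2]+60)
m[:240]=0;m[330:]=0;m[:,:85]=0;m[:,190:]=0
w=W[m];w=w[w[:,2]>.01];print(np.round([w.min(0),w.max(0),w[w[:,0].argmax()],w[w[:,1].argmin()]],3))
q=W[240:330,85:190].reshape(-1,3);q=q[q[:,2]>.02];print(q[q[:,0].argmax()],q[q[:,1].argmin()],np.percentile(q[:,2],99))
for y in(.22,.23,.24,.25,.26):
  k=q[abs(q[:,1]-y)<.005]; print(y,k[:,0].max() if len(k) else None, k[:,2].max() if len(k) else None)
E
```

```text
[[0.24  0.259 0.011]
 [0.422 0.46  0.088]
 [0.422 0.429 0.086]
 [0.396 0.259 0.079]]
[0.424187   0.41740052 0.07053315] [0.39618018 0.25900747 0.07872642] 0.08516674981837916
0.22 None None
0.23 None None
0.24 None None
0.25 None None
0.26 0.39841508387048746 0.08696628182074195
```

send_rows(commands=[[0,0,0,0.01,-0.013,0,1],[0,0,0,0.01,-0.013,-0.03,1],[0,0,0,0.01,-0.013,-0.06,1],[0,0,0,0.01,-0.013,-0.085,1],[0,0,0,0.01,-0.013,-0.1,1],[0,0,0,0.01,-0.013,-0.1,1]])

```text
clock: 7.18
tcp_pos: [0.4501, 0.21, 0.0296]
eef_rot: [0.073, 0.997, -0.002, -0.002]
force: [0.6, -0.0, 0.6]
grip_width: -0.001
```

```bash
python3 - <<'E'
from h import *
s=arm.sense();print(s['tcp_pos'],s['force'])
im,d,cm=snap('scene','s4'); cv2.imwrite('pics/s4z.png',cv2.resize(im[70:240,210:410],None,fx=3.5,fy=3.5))
E
```

```text
[0.45013387 0.21001848 0.02963025] [ 0.5732458  -0.00586341  0.60956351]
```

View pics/s4z.png

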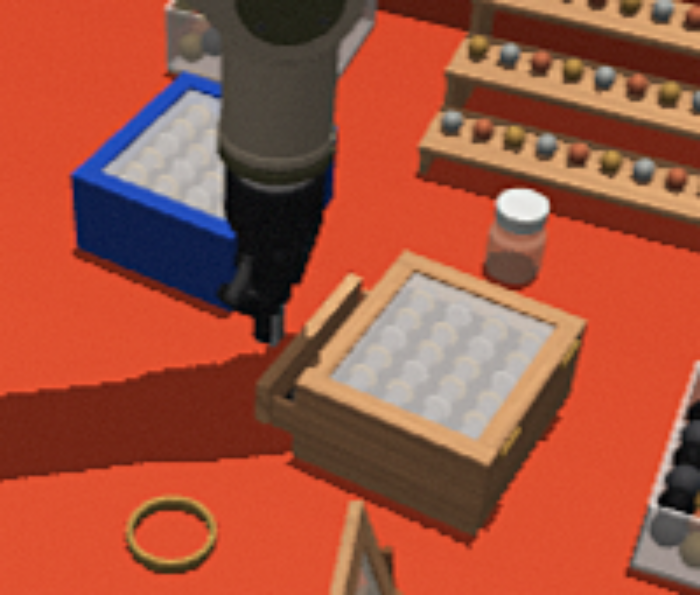

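The fingertips are in front of the drawer, clear of the blue case. I'll push the drawer in.

send_rows(commands=[[0,0,0,0.007,-0.001,0,1],[0,0,0,0.013,-0.002,0,1],[0,0,0,0.02,-0.003,0,1],[0,0,0,0.027,-0.004,0,1],[0,0,0,0.034,-0.005,0,1],[0,0,0,0.041,-0.006,0,1],[0,0,0,0.047,-0.007,0,1],[0,0,0,0.05,-0.0074,0,1]])

```text
clock: 8.22
tcp_pos: [0.5009, 0.203, 0.0304]
eef_rot: [0.073, 0.997, -0.001, -0.002]
force: [-1.3, 1.1, 1.0]
grip_width: 0.002
```

send_rows(commands=[[0,0,0,0.0015,-0.0002,0,1],[0,0,0,0.003,-0.0004,0,1],[0,0,0,0.0045,-0.0006,0,1]])

```text
clock: 8.6
tcp_pos: [0.5033, 0.2027, 0.0299]
eef_rot: [0.073, 0.997, -0.002, -0.004]
force: [-13.4, 0.9, 4.7]
grip_width: 0.005
```

send_rows(commands=[[0,0,0,0.002,-0.0003,0,1],[0,0,0,0.0025,-0.0004,0,1]])

```text
clock: 8.85
tcp_pos: [0.5031, 0.2029, 0.0292]
eef_rot: [0.072, 0.997, -0.002, -0.006]
force: [-12.8, 2.8, 6.0]
grip_width: -0.003
```

It stopped firmly at about 13 N. I'll back off, rise clear of everything and check.

send_rows(commands=[[0,0,0,-0.02,0.003,0,1],[0,0,0,-0.05,0.007,0.005,1],[0,0,0,-0.05,0.007,0.05,1],[0,0,0,-0.05,0.007,0.1,1],[0,0,0,-0.05,0.007,0.15,1],[0,0,0,-0.05,0.02,0.2,1],[0,0,0,-0.07,0.07,0.21,1],[0,0,0,-0.1,0.12,0.21,1]])

```text
clock: 9.85
tcp_pos: [0.4037, 0.324, 0.2407]
eef_rot: [0.073, 0.997, -0.001, -0.005]
force: [0.1, 0.2, -0.5]
grip_width: -0.001
```

send_rows(commands=[[0,0,0,-0.04,0.045,0,1],[0,0,0,-0.08,0.09,0,1],[0,0,0,-0.11,0.13,0,1],[0,0,0,-0.14,0.17,0,1],[0,0,0,-0.14,0.17,0,1]])

```text
clock: 10.48
tcp_pos: [0.2602, 0.4967, 0.2403]
eef_rot: [0.07, 0.998, -0.001, -0.006]
force: [0.1, -1.7, -0.7]
grip_width: 0.004
```

```bash
python3 - <<'E'
from h import *
np.set_printoptions(precision=4,suppress=True)
s=arm.sense();print(s['tcp_pos'],s['force'],s['clock'])
im,d,cm=snap('scene','s5'); im2,d2,cm2=snap('top','t5'); W=world(cm2,d2)
cv2.imwrite('pics/s5.png',im)
cv2.imwrite('pics/s5z.png',np.hstack([cv2.resize(im[120:240,260:400],(400,343)),cv2.resize(im2[130:250,130:270],(400,343),interpolation=cv2.INTER_CUBIC)]))
w=W[130:210,155:235].reshape(-1,3);w=w[(w[:,2]>.06)];print(np.percentile(w[:,2],[5,50,95,100]))
k=abs(w[:,2]-.08)<.008;print(np.linalg.lstsq(np.c_[w[k,:2]-w[k,:2].mean(0),np.ones(k.sum())],w[k,2],rcond=None)[0])
W0=np.load('pics/top0W.npy')
# local-frame points in front of the case
xh=np.array([.989,-.146]);yh=np.array([.146,.989])
for n,V in(('before',W0),('after',W)):
    L=np.stack([(V[...,:2]-[.677,.189])@xh,(V[...,:2]-[.677,.189])@yh,V[...,2]],-1)
    q=L[(abs(L[...,1])<.07)&(L[...,0]<-.1)&(L[...,0]>-.26)&(L[...,2]>.012)];print(n,np.sort(q[:,0])[:8])
dif=(abs(W[...,2]-W0[...,2])>.02); dif[125:235,140:245]=0; dif[240:]=0; print('changes elsewhere',dif.sum(),np.argwhere(dif)[:10].tolist())
E
```

```text
[0.2602 0.4967 0.2403] [ 0.1203 -1.7316 -0.7353] 10.475
[0.0746 0.0792 0.0837 0.0921]
[-0.0007  0.0014  0.0792]
before [-0.2018 -0.2018 -0.2016 -0.2015 -0.2014 -0.2014 -0.2013 -0.2012]
after [-0.1629 -0.1628 -0.1628 -0.1626 -0.1624 -0.1624 -0.1624 -0.1623]
changes elsewhere 347 [[0, 213], [0, 368], [0, 464], [0, 470], [0, 532], [0, 540], [1, 120], [1, 409], [1, 414], [1, 429]]
```

View pics/s5z.png

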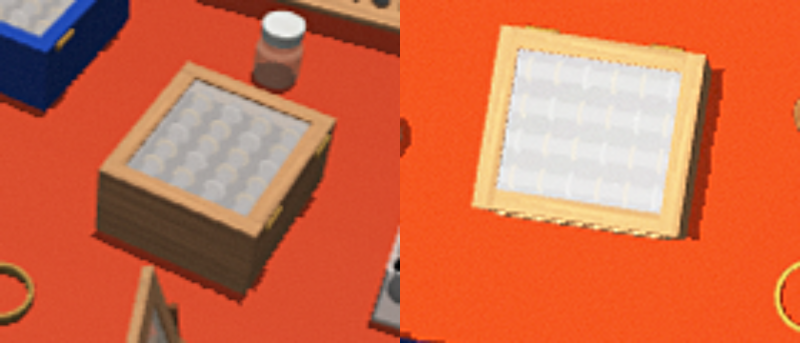

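View pics/s5.png

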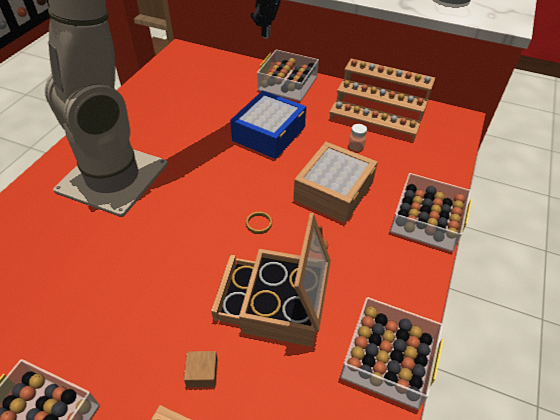

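The lid is down and everything else stands as before. The push stopped about 3 mm earlier than I predicted, so I'll check the drawer front for flushness with the wrist camera.

send_rows(commands=[[0,0,0,0.03,-0.05,0,1],[0,0,0,0.06,-0.1,0,1],[0,0,0,0.08,-0.15,0,1],[0,0,0,0.1,-0.2,0,1],[0,0,0,0.12,-0.25,0,1],[0,0,0,0.14,-0.28,0,1],[0,0,0,0.14,-0.28,0,1]])

```text
clock: 11.45
tcp_pos: [0.4058, 0.2098, 0.2408]
eef_rot: [0.077, 0.997, -0.001, -0.004]
force: [-0.2, -0.5, 0.1]
grip_width: -0.001
```

```bash
python3 - <<'E'
from h import *
np.set_printoptions(precision=4,suppress=True)
cm=viewer.camera_model('wrist');im,d=viewer.snapshot('wrist');print(cm['fx'],cm['cx'],cm['cy'])
cv2.imwrite('pics/w6.png',im)
v,u=np.mgrid[0:420,0:560];x=(u-cm['cx'])/cm['fx'];y=(v-cm['cy'])/cm['fy'];r=np.hypot(x,y)+1e-9
t=np.tan(np.minimum(r,1.4));P=np.stack([x/r*t*d,y/r*t*d,d],-1)
T=np.linalg.inv(np.array(cm['world_to_cam']));W=P@T[:3,:3].T+T[:3,3];W[d<=0]=np.nan;print('cam',T[:3,3],T[:3,2])
np.save('pics/w6W.npy',W)
xh=np.array([.989,-.146]);yh=np.array([.146,.989])
L=np.stack([(W[...,:2]-[.677,.189])@xh,(W[...,:2]-[.677,.189])@yh,W[...,2]],-1)
for y0 in(-.06,-.03,0,.03,.06):
  for a,b in((.008,.02),(.02,.03),(.03,.044),(.05,.068),(.074,.079)):
    q=L[(abs(L[...,1]-y0)<.012)&(L[...,0]<-.145)&(L[...,0]>-.19)&(L[...,2]>a)&(L[...,2]<b)]
    print(y0,a,len(q),np.median(q[:,0]) if len(q) else None)
E
```

```text
325.19226210127806 282.08933523489213 208.90804979716222
cam [0.3263 0.2238 0.3857] [ 0.3107 -0.0505 -0.9492]
-0.06 0.008 71 -0.1610991427288459
-0.06 0.02 71 -0.1608958809412327
-0.06 0.03 94 -0.1611330689073957
-0.06 0.05 117 -0.15864646960673862
-0.06 0.074 32 -0.1585603178611957
-0.03 0.008 30 -0.16140788333153064
-0.03 0.02 17 -0.16131361558767615
-0.03 0.03 16 -0.16116986078248935
-0.03 0.05 0 None
-0.03 0.074 0 None
0 0.008 56 -0.1614778520054726
0 0.02 41 -0.16149780426244137
0 0.03 45 -0.16146462171456363
0 0.05 0 None
0 0.074 0 None
0.03 0.008 77 -0.16145843957349426
0.03 0.02 70 -0.16138014493784097
0.03 0.03 93 -0.1619092071125909
0.03 0.05 159 -0.1590901863549067
0.03 0.074 45 -0.1592403455413328
0.06 0.008 65 -0.16215892901536663
0.06 0.02 72 -0.16220052882863284
0.06 0.03 102 -0.1618406656742986
0.06 0.05 150 -0.15935380683696687
0.06 0.074 50 -0.15917621341189306
```

View pics/w6.png

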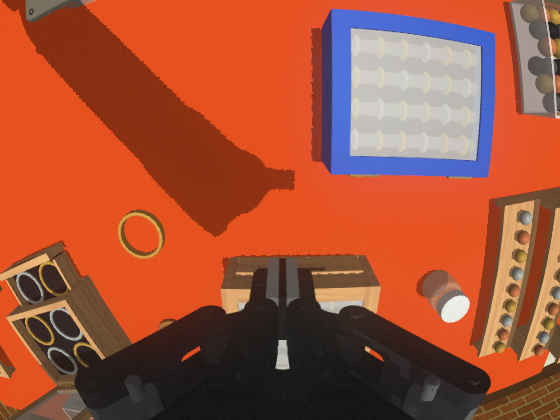

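The drawer front is still about 2.5 mm proud, so something on the finger or body probably met the lid edge at 13 N. I'll tilt the tool 20° so only the fingertips lead, and push again.

send_rows(commands=[[-0.004,-0.0275,0,0.02,-0.001,0,1],[-0.0081,-0.055,0,0.045,-0.002,-0.03,1],[-0.0081,-0.055,0,0.064,-0.003,-0.08,1],[-0.0081,-0.055,0,0.064,-0.003,-0.13,1],[-0.0081,-0.055,0,0.064,-0.003,-0.17,1],[-0.0081,-0.055,0,0.064,-0.003,-0.2,1],[-0.0081,-0.055,0,0.064,-0.003,-0.211,1],[-0.0081,-0.055,0,0.064,-0.003,-0.211,1]])

```text
clock: 12.5
tcp_pos: [0.4687, 0.2089, 0.0297]
eef_rot: [0.074, 0.983, -0.013, 0.169]
force: [0.2, -0.2, -0.5]
grip_width: 0.004
```

```bash
python3 - <<'E'
from h import *
s=arm.sense();print(s['tcp_pos'],s['eef_rot'],s['force'])
from scipy.spatial.transform import Rotation as R
print(R.from_quat(s['eef_rot']).as_matrix())
im,d,cm=snap('scene','s7'); cv2.imwrite('pics/s7z.png',cv2.resize(im[70:240,210:410],None,fx=3.5,fy=3.5))
E
```

```text
[0.46869357 0.20894795 0.0297172 ] [ 0.0740788   0.98278662 -0.01336002  0.16871367] [ 0.21970858 -0.24273801 -0.52501201]
[[-0.93209606  0.15011535  0.32963968]
 [ 0.14109928  0.98866768 -0.05125631]
 [-0.33359846 -0.00126388 -0.94271442]]
```

View pics/s7z.png

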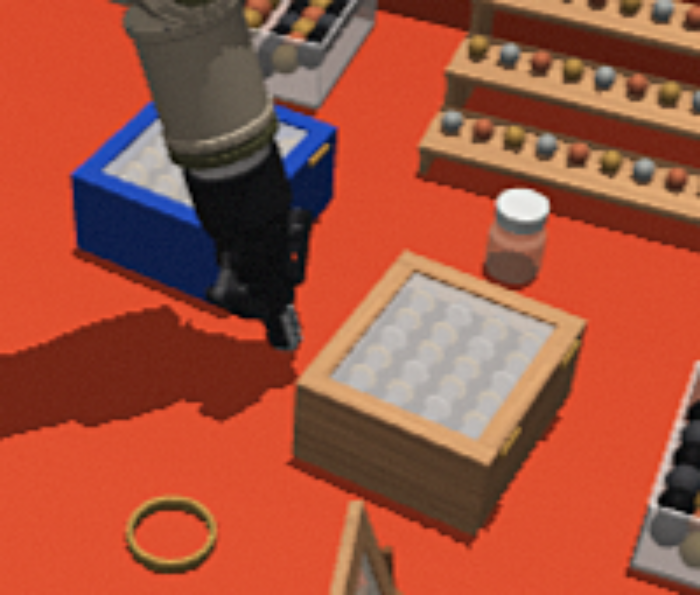

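send_rows(commands=[[0,0,0,0.01,-0.0015,0,1],[0,0,0,0.02,-0.003,0,1],[0,0,0,0.027,-0.004,0,1],[0,0,0,0.032,-0.0047,0,1],[0,0,0,0.034,-0.005,0,1],[0,0,0,0.036,-0.0053,0,1],[0,0,0,0.036,-0.0053,0,1]])

```text
clock: 13.42
tcp_pos: [0.5051, 0.204, 0.0304]
eef_rot: [0.074, 0.983, -0.013, 0.169]
force: [-1.8, 0.2, -0.4]
grip_width: -0.003
```

Light contact at 2 N, so the drawer is moving. I'll creep on.

send_rows(commands=[[0,0,0,0.001,-0.0001,0,1],[0,0,0,0.002,-0.0003,0,1],[0,0,0,0.003,-0.0004,0,1],[0,0,0,0.003,-0.0004,0,1]])

```text
clock: 13.92
tcp_pos: [0.508, 0.2036, 0.0304]
eef_rot: [0.074, 0.983, -0.013, 0.169]
force: [-2.8, 1.0, 2.0]
grip_width: -0.001
```

send_rows(commands=[[0,0,0,0.0008,-0.0001,0,1],[0,0,0,0.0016,-0.0002,0,1],[0,0,0,0.0024,-0.0003,0,1],[0,0,0,0.0024,-0.0003,0,1]])

```text
clock: 14.42
tcp_pos: [0.5084, 0.2037, 0.0298]
eef_rot: [0.074, 0.983, -0.013, 0.168]
force: [-16.6, -0.0, 11.0]
grip_width: -0.005
```

A firm stop now, about 5 mm further than before. I'll back off and re-measure.

send_rows(commands=[[0,0,0,-0.015,0.002,0,1],[0,0,0,-0.04,0.006,0.005,1],[0,0,0,-0.045,0.007,0.05,1],[0,0,0,-0.045,0.007,0.1,1],[0,0,0,-0.06,0.007,0.15,1],[0.004,0.0275,0,-0.08,0.007,0.2,1],[0.0081,0.055,0,-0.1,0.007,0.21,1],[0.0081,0.055,0,-0.1,0.007,0.21,1]])

```text
clock: 15.42
tcp_pos: [0.4099, 0.2101, 0.2403]
eef_rot: [0.076, 0.997, -0.001, -0.005]
force: [0.1, -0.0, -0.7]
grip_width: 0.001
```

```bash
python3 - <<'E'
from h import *
np.set_printoptions(precision=4,suppress=True)
s=arm.sense();print(s['tcp_pos'],s['force'],s['clock'])
cm=viewer.camera_model('wrist');im,d=viewer.snapshot('wrist')
cv2.imwrite('pics/w8.png',cv2.resize(im[230:330,200:400],None,fx=4,fy=4,interpolation=cv2.INTER_CUBIC))
v,u=np.mgrid[0:420,0:560];x=(u-cm['cx'])/cm['fx'];y=(v-cm['cy'])/cm['fy'];r=np.hypot(x,y)+1e-9
t=np.tan(np.minimum(r,1.4));P=np.stack([x/r*t*d,y/r*t*d,d],-1)
T=np.linalg.inv(np.array(cm['world_to_cam']));W=P@T[:3,:3].T+T[:3,3];W[d<=0]=np.nan
xh=np.array([.989,-.146]);yh=np.array([.146,.989])
for n,V in(('before',np.load('pics/w6W.npy')),('now',W)):
  L=np.stack([(V[...,:2]-[.677,.189])@xh,(V[...,:2]-[.677,.189])@yh,V[...,2]],-1)
  for y0,h in((-.083,.004),(-.06,.012),(-.03,.012),(.03,.012),(.06,.012),(.083,.004)):
    o=[]
    for a,b in((.01,.044),(.05,.068),(.074,.079)):
      q=L[(abs(L[...,1]-y0)<h)&(L[...,0]<-.145)&(L[...,0]>-.19)&(L[...,2]>a)&(L[...,2]<b)]
      o.append((len(q),round(float(np.median(q[:,0])),4) if len(q) else None))
    print(n,y0,o)
im2,d2,cm2=snap('top','t8');im,d,_=snap('scene','s8')
W2=world(cm2,d2);w=W2[130:200,160:230].reshape(-1,3);k=abs(w[:,2]-.08)<.01;print('lid plane',np.linalg.lstsq(np.c_[w[k,:2]-w[k,:2].mean(0),np.ones(k.sum())],w[k,2],rcond=None)[0])
E
```

```text
[0.4099 0.2101 0.2403] [ 0.0979 -0.0024 -0.695 ] 15.425
before -0.083 [(81, -0.1588), (51, -0.1583), (19, -0.1586)]
before -0.06 [(236, -0.161), (117, -0.1586), (32, -0.1586)]
before -0.03 [(48, -0.1613), (0, None), (0, None)]
before 0.03 [(234, -0.1615), (159, -0.1591), (45, -0.1592)]
before 0.06 [(235, -0.1621), (150, -0.1594), (50, -0.1592)]
before 0.083 [(69, -0.1591), (47, -0.1593), (16, -0.1594)]
now -0.083 [(76, -0.1587), (53, -0.1584), (17, -0.1588)]
now -0.06 [(236, -0.1585), (130, -0.1588), (40, -0.1584)]
now -0.03 [(71, -0.1587), (0, None), (0, None)]
now 0.03 [(232, -0.1589), (153, -0.1592), (46, -0.1589)]
now 0.06 [(232, -0.1594), (138, -0.1592), (55, -0.1593)]
now 0.083 [(78, -0.1589), (52, -0.1591), (18, -0.1598)]
lid plane [0.0087 0.0031 0.079 ]
```

View pics/w8.png

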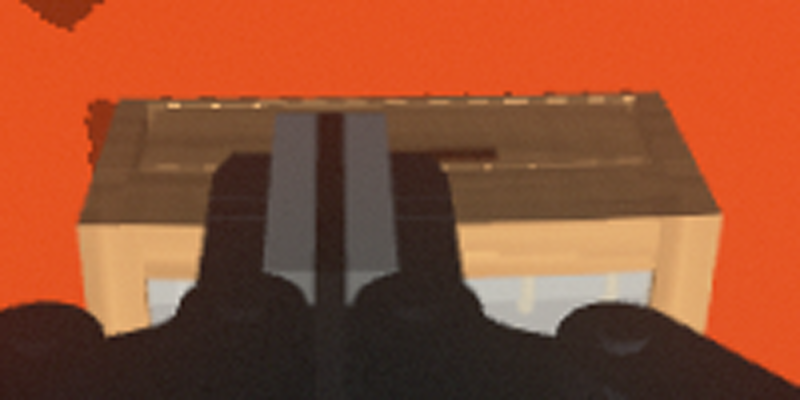

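View pics/s8.png

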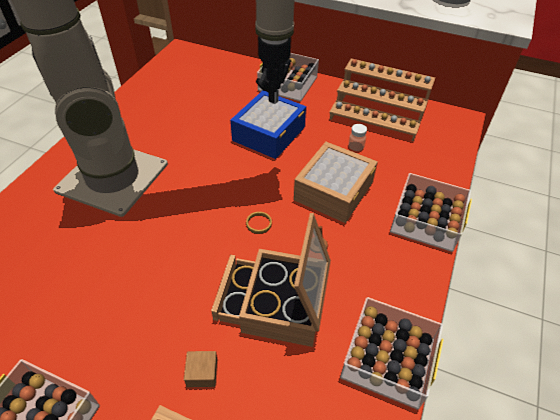

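The drawer is flush, matching the side rails within 0.3 mm. The last lid-plane fit shows a slightly larger slope, so I'll check it once the arm is well out of the top view.

send_rows(commands=[[0,0,0,-0.03,0.05,0,1],[0,0,0,-0.06,0.1,0,1],[0,0,0,-0.08,0.15,0,1],[0,0,0,-0.1,0.2,0,1],[0,0,0,-0.12,0.25,0,1],[0,0,0,-0.14,0.28,0,1],[0,0,0,-0.14,0.28,0,1]])

```text
clock: 16.45
tcp_pos: [0.2644, 0.4923, 0.2367]
eef_rot: [0.071, 0.997, -0.003, -0.005]
force: [-0.1, -1.2, -0.5]
grip_width: -0.001
```

```bash
python3 - <<'E'
from h import *
np.set_printoptions(precision=4,suppress=True)
xh=np.array([.989,-.146]);yh=np.array([.146,.989])
for c,g in(('top','t9'),('scene','s9')):
  im,d,cm=snap(c,g);W=world(cm,d)
  L=np.stack([(W[...,:2]-[.677,.189])@xh,(W[...,:2]-[.677,.189])@yh,W[...,2]],-1)
  for a,b in((-.152,-.144),(-.135,-.12),(-.02,-.006)):
    q=L[(L[...,0]>a)&(L[...,0]<b)&(abs(L[...,1])<.08)&(L[...,2]>.065)];print(c,a,len(q),q[:,2].mean(),q[:,2].std()/len(q)**.5)
s=arm.sense();print(s['clock'],s['force'])
E
```

```text
top -0.152 208 0.08061815060366741 0.00016834984240154832
top -0.135 387 0.07850945238920287 0.00012879140641816793
top -0.02 372 0.08053985237946125 0.0001345584657783852
scene -0.152 119 0.07944863630962892 0.00015815051460618814
scene -0.135 221 0.07719707056272948 0.00012127259916071785
scene -0.02 213 0.07914588737742022 0.00012000558693881683
16.55 [-0.1804 -0.8256  0.1649]
```

View pics/t9.png

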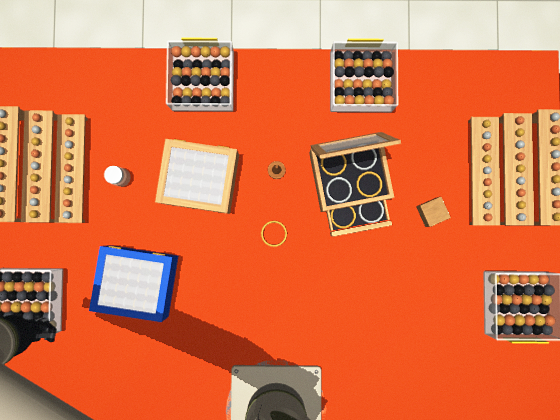

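The front and back frame heights agree within 0.3 mm in both cameras, so the lid is flat. The top view shows everything else where it was, and the arm is clear.

```bash
python3 -c "
from bench import close_job
print(close_job())"
```

```text
the job is handed in; nothing more can be done
None
```

The ring case is shut: its lid lies flat and its drawer is flush. I handed the job in at about 16.6 s of the 48 s.

- **Lid:** I pushed it down along its arc with the closed fingertips, at about 2 N on the way and 20 N briefly at the stop. The front and back of its frame now agree in height to within 0.3 mm in both cameras. One earlier plane fit showed a slight slope, but the clear-view check afterwards did not.
- **Drawer:** My first push stalled at about 13 N with the drawer still 2.5 mm out, probably because the upright fingers met the lid's front edge. The wrist camera showed this. I tilted the tool 20° and pushed again to a firm stop at about 17 N. The drawer front now matches the case's side rails to within 0.3 mm.
- **Everything else:** In the last top view, the bangle case is still open. The cone, loose bangle, gift box, jar and blue look-alike all look to be where they started. The arm was clear of everything when I handed in.

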